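# Set the tube notcher's guard and press start

## Robot

A 6-joint arm with a two-finger parallel gripper is mounted at the origin on the work surface. World frame = base frame: x ahead of the robot, y to its left, z up, the work surface at z = 0. Lengths are in m, angles in degrees, forces in N, time in s.
With the tool pointing down it reaches from about 0.25 to 0.775 m from the base axis. Payload 4 kg.
Tool frame: the origin (TCP) lies midway between the tips of the shut fingers; the grasp point (between the pads) lies 19 mm behind it; z points along the fingers, y is the line along which they close (so a half turn about z gives the same grasp; the last joint's range is limited). The gripper opens to 85 mm and grips with 20 to 120 N. Pads are 22 mm wide; open, the fingers measure 114 mm over their backs; the gripper's body (76 mm by 85 mm) begins 54 mm behind the grasp point. The pads swing forward as they close: fully open they stand 13 mm farther back than shut.
Start: joints at [64.739, 4.996, 78.535, -0, 96.463, -5.907], TCP at [0.182, 0.519, 0.231] pointing down, gripper open.
Joint ranges: [-177.83, 177.83], [-43.37, 116.18], [15.69, 146.23], [-61.86, 241.86], [9.47, 152.12], [-147.06, 147.06]. Speed limits (degrees/s): [159.86, 159.86, 180, 180, 180, 180].

## Interface

Orientations are given as a 3x3 rotation matrix whose columns are the frame's x, y, z axes.
In Python, from station import ctrl gives the robot as it stands. The module is installed in compiled form; this text tells all that it offers.
- The arm moves only by the tool step_arm, never from a script. Its argument "increments" is a list of rows, each an object of numbers: "rx", "ry", "rz": the turn, a rotation vector about the tool's x, y, z in units of 8 degrees (1.0 is 8 degrees); "tx", "ty", "tz": the shift along the tool's x, y, z in m; "fingers": the closure, from 0 (fully open) to 1 (shut). In form: [{"rx": .., "ry": .., "rz": .., "tx": .., "ty": .., "tz": .., "fingers": ..}, ...]. A call has 1 to 10 rows; each row is the pose to reach, as a shift and turn from the pose commanded when the call began, along the tool's axes at that moment; what a row does not reach only later rows make up. A row lasts 1/10 s, in which the tool goes at most 50 mm and 8.59 degrees, less where a joint would pass 70% of its speed; a pose out of reach is approached as far as the arm can. A call with a gripper value outside its range is refused whole. The fingers move at their own pace and stop on an object; "squeeze" is the grip in N (left out, the last holds). Time passes only in rows, so rows that repeat a pose let the fingers close. It gives the time, the measured TCP pose, the force, the opening and the grip force at its end, in the units of the state.
- ctrl.sense(): the state, without advancing time (a new reading comes with each control period).
- ctrl.camera(name): name is "scene" or "side" or "wrist"; returns the picture (384x512x3 uint8, red, green, blue); there is no depth.
- ctrl.get_calibration(name): a dict with "fx", "fy", "cx", "cy" (pixels), "distortion" ([k1, k2, p1, p2, k3] as OpenCV has them; the pictures are not rectified), "R" (3x3) and "t" (3): a world point X has camera coordinates R X + t; the wrist camera has in their place "T_tool_cam" (4x4, takes a point from camera to tool coordinates, whose origin is the TCP and whose axes are the flange's). Camera axes: x right, y down, z forward; pixel columns grow to the right and rows downward; lengths in m; the calibration is good to about 2 mm. A picture is of the moment at which its call begins: read the wrist's pose just before it. get_calibration takes no time and is no camera call.
- ctrl.hand_in(): hands the job in; it is judged then, once.
The state is a dict: "time_s": time; "joints": joint angles; "joint_velocities": joint speeds; "effort": joint torques, N m; "eef_pos": TCP position; "ee_rot": TCP orientation; "ft_force": force on the tool from outside, world axes, zero at the start; "wrist_torque": the same for the moment, N m; "finger_gap": finger opening in m; "gripper_force": force on a finger pad.
Only numpy, scipy, OpenCV 4.12 (cv2) and the standard library are available. Lean on these libraries where they do the work, as an engineer would, in place of code of your own. Each camera call takes 0.05 s, during which the arm holds its last target. There are 200 camera calls.

## Task

Start the tube notcher: with your fingertips push the orange-framed guard by its tab along its track until the tab stands squarely in front of the brass hole saw; do not grip it. Only then press the green button on the control box well down, gently, and let it come up again. Press no other button, shove and squeeze nothing hard, and leave the loose things on the bench where they are.

Things in the scene. Friction and masses are not known exactly. Their poses are not given: they have to be found in the camera images.
- fixture: tube-notching fixture (blue motor, brass hole saw, grey vice holding a steel tube), fixed. Origin on the bench; base plate reaches 90 mm to -x (robot side), 150 to +x, 145 to +y, 140 to -y. The guard is pushed towards +y. The hole saw, 32 mm across, lies along x, 50 mm to +y of the origin, 85 mm above the bench. Motor top at 129 mm.
- guard_tab (a point): centre of the top of the orange push tab on the middle of the guard's top edge, 174 mm above the bench. The tab is 40 mm along the fixture's x, 16 mm along its y, 45 mm tall. The guard is a clear panel in an orange frame, 110 mm wide along y, 9 mm thick, on a track at the robot side; its top edge is 45 mm below this point. Axes as the fixture's.
- guard (a joint): how far the guard has slid along the fixture's +y, m: 0 at the open end, 0.125 when the tab stands squarely in front of the hole saw, 0.16 at the far end of the track (a hard stop that need not be reached). It starts 0 to 0.035. It slides with about 1.5 N of friction and stays where it is left.
- console: grey control box bolted to the bench, 160 x 160 mm, 50 mm tall, with four push buttons in a 2 x 2 square (72 mm apart); origin at the centre of its underside. Which colour sits at which place changes.
- start_top (a point): centre of the top of the GREEN (start) button's cap, 30 mm across, standing 75 mm above the bench and 12 mm clear of its black collar (46 mm across); z up
- start_base: the green button's black collar, 46 mm across, on top of the control box; origin at the centre of its underside
- start (a joint): how far the green button is pressed down, m: 0 up, 0.008 fully down. Sprung: it starts to move at about 2 N, is fully down at 6 N and comes back up by itself.
- stop_top (a point): centre of the top of the RED button's cap, same make as the green one; not to be pressed
- stop (a joint): how far the red button is pressed down, m, 0 up to 0.008
- lamp_top (a point): centre of the top of the YELLOW button's cap, same make as the green one; not to be pressed
- lamp (a joint): how far the yellow button is pressed down, m, 0 up to 0.008
- air_top (a point): centre of the top of the BLUE button's cap, same make as the green one; not to be pressed
- air (a joint): how far the blue button is pressed down, m, 0 up to 0.008
- oil: amber cutting-oil bottle with black cap, 48 mm across, 120 mm tall; loose on the bench, to be left alone. Origin at the centre of its underside
- jar: glass jar with steel lid, 68 mm across, 85 mm tall; loose on the bench, to be left alone. Origin at the centre of its underside
- shell: bare steel bottom-bracket shell, an upright tube 40 mm across and 68 mm tall; loose on the bench, to be left alone. Origin at the centre of its underside
- dropout: small flat slotted steel frame dropout, about 110 x 50 mm, 6 mm thick, lying flat; loose on the bench, to be left alone. Origin at the underside, in its slot
- wrench: steel wrench, 180 mm long, lying; loose on the bench, to be left alone. Origin at the middle of its length, on the underside
- driver: screwdriver with a red handle, 200 mm long, lying; loose on the bench, to be left alone. Origin at the middle of its length, on the underside
- mug: blue ceramic mug, 76 mm across, 85 mm tall; loose on the bench, to be left alone. Origin at the centre of its underside

How it is judged (in metres and radians):
On the way, in this order (a step that is already met when the one before it is completed fails the run):
1. the tab of the guard stands in front of the hole saw (within 15 mm along the track: joint 0.110 to 0.140) (value of joint guard between 0.11 and 0.14 m), for 0.2 s.
2. the green button is pressed well down (at least 5 of its 8 mm) (value of joint start above 0.005 m), for 0.05 s.
3. the green button is let up again (value of joint start below 0.002 m), for 0.1 s.
At the end, for the whole second after the job is handed in: the guard's tab stands in front of the hole saw (within 15 mm along the track: joint 0.110 to 0.140), all four buttons are up (pressed less than 2 mm), and each loose thing is within 15 mm of where it began (all of step 1 and value of joint each of start, stop, lamp, air below 0.002 m and distance of each of oil, jar, shell, dropout, wrench, driver, mug from where it was at the start of the episode below 0.015 m); the robot touches nothing.
It fails at once if the green button is pressed while the guard is not in front of the hole saw (value of joint start above 0.003 m and not (value of joint guard between 0.11 and 0.14 m)).
It fails at once if the red, yellow or blue button is pressed (3 mm or more) (value of joint any of stop, lamp, air above 0.003 m).
It fails at once if a loose thing on the bench is lifted, carried or pushed away by more than 15 mm (distance of any of oil, jar, shell, dropout, wrench, driver, mug from where it was at the start of the episode above 0.015 m).
It fails at once if the fixture or its guard, the control box or the green button is shoved, struck, gripped or squeezed by the fingers with more than 35 N (contact force between the fingers and fixture above 35 N or contact force between the fingers and console above 35 N or contact force between the fingers and start_base above 35 N).
It also fails if it takes over 48 s, if anything falls off the work surface, if the arm or the gripper's body presses on something with over 40 N, if the wrist force passes 120 N, or if a joint passes its speed limit or range.

## Working session

There is one attempt and no reset: what is moved stays moved. The work goes in short steps, Python scripts to look and compute and a tool call to move; the robot and the scene stay as the last step left them, time stands still between calls to the robot, and variables do not carry over. Pictures are saved under pics/ and viewed, at most 10 in all, crops included, and the job is handed in when it is done.

Besides the shell and the picture viewer there is one more tool, called after "Request:" as name(argument=value, ...), one argument or row to a line, values as JSON. step_arm: Moves the arm, as the interface text tells. Its arguments: {"type":"object","properties":{"increments":{"type":"array"},"squeeze":{"type":"number"}},"required":["increments"]}

```bash
mkdir -p pics
python3 - <<'E'
from station import ctrl
import cv2,numpy as np
s=ctrl.sense(); print(s['time_s'],s['eef_pos'],np.round(s['ee_rot'],3).tolist(),s['finger_gap'])
for n in ['scene','side']:
    im=ctrl.camera(n); cv2.imwrite(f'pics/{n}0.png',im[:,:,::-1]); c=ctrl.get_calibration(n)
    print(n,(-np.array(c['R']).T@np.array(c['t'])).round(3),c['fx'],np.array(c['R'])[2].round(2))
E
```

```text
0.0 [0.18205188 0.51845774 0.23009962] [[-0.943, 0.331, -0.001], [0.331, 0.943, -0.002], [0.0, -0.002, -1.0]] 0.08568902430169342
scene [ 1.572 -0.37   0.809] 462.7871255007495 [-0.79  0.3  -0.53]
side [0.207 1.136 0.793] 483.90269917527286 [ 0.27 -0.83 -0.49]
```

View pics/scene0.png

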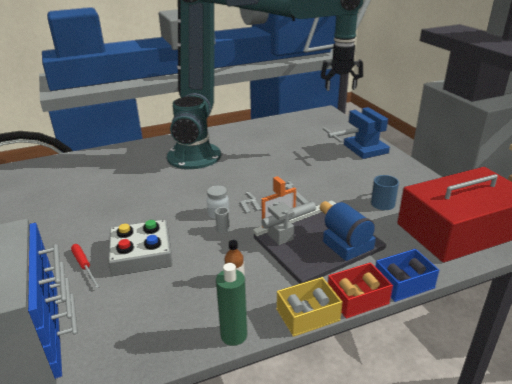

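View pics/side0.png

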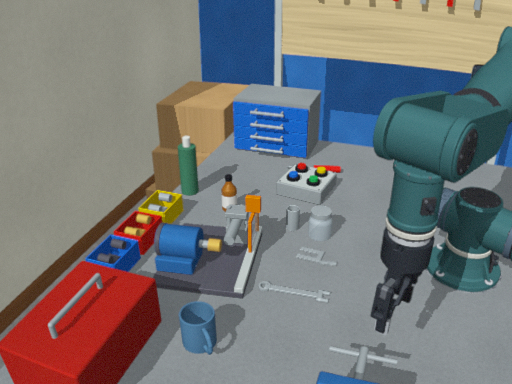

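```bash
cat > h.py <<'E'
import cv2,numpy as np
from station import ctrl
def ray(n,uv):
    c=ctrl.get_calibration(n);K=np.array([[c['fx'],0,c['cx']],[0,c['fy'],c['cy']],[0,0,1]])
    p=cv2.undistortPoints(np.array([[uv]],float),K,np.array(c['distortion']))[0,0]
    R=np.array(c['R']);return -R.T@np.array(c['t']),R.T@np.array([p[0],p[1],1])
def onz(n,uv,z):
    o,d=ray(n,uv);return o+d*(z-o[2])/d[2]
def tri(a,b):
    (o,d),(p,e)=ray('scene',a),ray('side',b)
    s=np.linalg.lstsq(np.c_[d,-e],p-o,rcond=None)[0]
    x,y=o+d*s[0],p+e*s[1];return (x+y)/2,np.linalg.norm(x-y)
def blobs(im,lo,hi,box,amin=15):
    h=cv2.cvtColor(im,cv2.COLOR_RGB2HSV);m=cv2.inRange(h,np.array(lo),np.array(hi))
    k=np.zeros_like(m);x0,y0,x1,y1=box;k[y0:y1,x0:x1]=m[y0:y1,x0:x1]
    n,l,st,c=cv2.connectedComponentsWithStats(k)
    return k,[(st[i].tolist(),c[i].round(1).tolist()) for i in range(1,n) if st[i][4]>=amin]
E
python3 - <<'E'
from h import *
I={n:cv2.imread(f'pics/{n}0.png')[:,:,::-1].copy() for n in('scene','side')}
B={'scene':(95,205,185,270),'side':(270,150,345,205)}
for n in I:
    for c,lo,hi in(('green',(45,80,50),(80,255,255)),('yel',(20,110,80),(35,255,255)),('blue',(100,120,50),(125,255,255)),('red',(0,150,80),(8,255,255))):
        for st,cc in blobs(I[n],lo,hi,B[n])[1]: print(n,c,st,cc,onz(n,cc,.072).round(4))
    for st,cc in blobs(I[n],(5,150,90),(20,255,255),{'scene':(255,170,305,250),'side':(235,185,275,280)}[n])[1]:print(n,'orange',st,cc)
    for st,cc in blobs(I[n],(15,80,90),(28,220,255),{'scene':(310,190,345,225),'side':(195,230,230,260)}[n])[1]:print(n,'brass',st,cc)
a=cv2.resize(I['scene'][165:285,240:400],None,fx=5,fy=5,interpolation=cv2.INTER_CUBIC)
b=cv2.resize(I['side'][180:300,140:300],None,fx=5,fy=5,interpolation=cv2.INTER_CUBIC)
cv2.imwrite('pics/ca.png',a[:,:,::-1]);cv2.imwrite('pics/cb.png',b[:,:,::-1])
E
```

```text
scene green [145, 220, 12, 9, 90] [150.5, 224.1] [ 0.4927 -0.2577  0.072 ]
scene yel [118, 224, 13, 9, 91] [123.9, 228.1] [ 0.482  -0.3288  0.072 ]
scene blue [146, 235, 13, 10, 98] [151.5, 239.6] [ 0.5642 -0.2694  0.072 ]
scene red [118, 239, 13, 10, 92] [124.0, 243.7] [ 0.5528 -0.3393  0.072 ]
scene orange [262, 177, 34, 41, 340] [277.4, 192.3]
scene brass [320, 201, 12, 13, 98] [324.9, 206.4]
side green [308, 175, 10, 8, 66] [313.1, 178.7] [ 0.4831 -0.2431  0.072 ]
side yel [316, 167, 10, 7, 57] [320.7, 170.0] [ 0.473 -0.314  0.072]
side blue [282, 150, 25, 8, 154] [295.2, 152.7] [ 0.5907 -0.4236  0.072 ]
side blue [288, 171, 10, 8, 61] [293.1, 174.2] [ 0.5534 -0.2537  0.072 ]
side red [297, 163, 9, 7, 45] [301.3, 165.8] [ 0.5431 -0.3245  0.072 ]
side red [323, 166, 18, 7, 81] [332.6, 168.2] [ 0.4373 -0.3408  0.072 ]
side orange [245, 195, 16, 57, 401] [251.8, 212.9]
side brass [207, 238, 15, 14, 177] [214.1, 244.5]
```

View pics/ca.png

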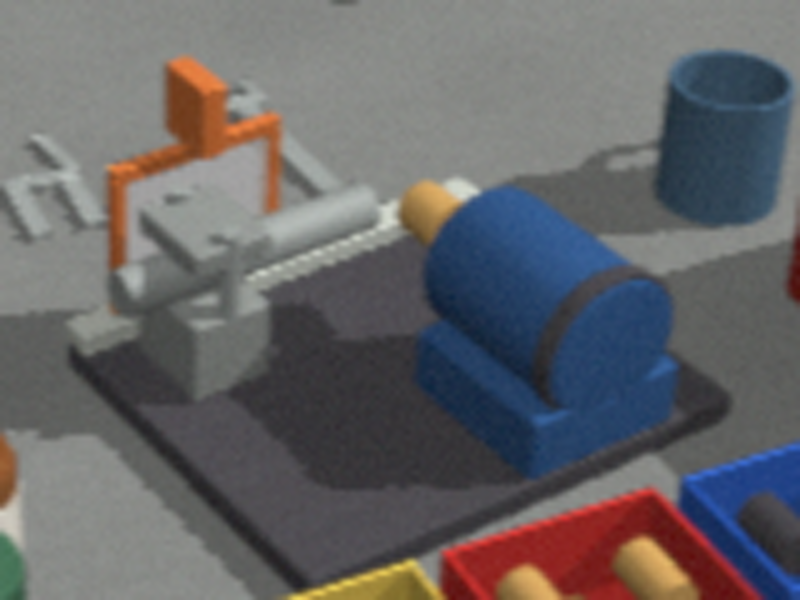

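View pics/cb.png

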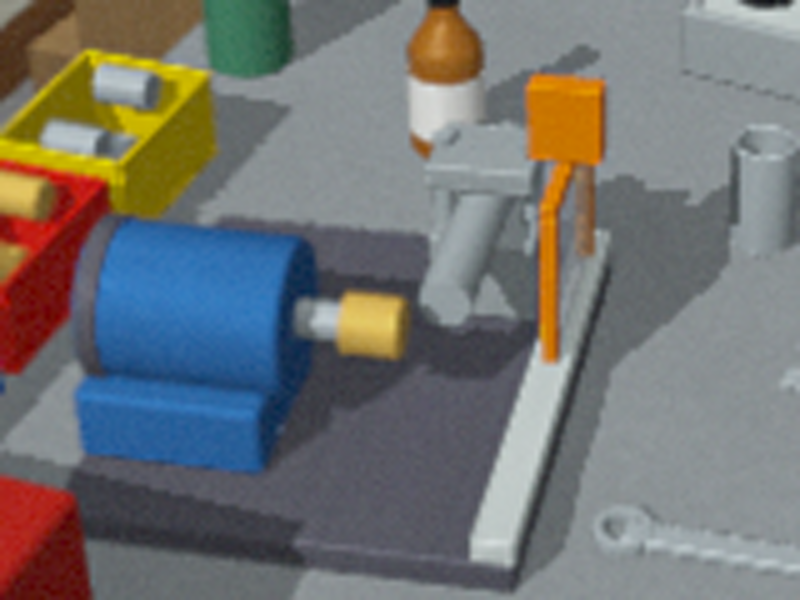

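Run:
```python
from h import *
A=lambda U,V:((U+.5)/5-.5+240,(V+.5)/5-.5+165)
S=lambda U,V:((U+.5)/5-.5+140,(V+.5)/5-.5+180)
ang=lambda a,b:np.degrees(np.arctan2(*(b-a)[1::-1])).round(1)
print('tab',onz('scene',A(198,78),.174),onz('side',S(566,82),.174),tri(A(198,78),S(566,82)))
p=[onz('scene',A(*q),.01) for q in((75,350),(305,582),(730,400))]
print('scene plate',*p,'x ang',ang(p[0],p[1]),'y ang',ang(p[1],p[2]))
p=[onz('side',S(*q),.02) for q in((604,232),(493,545),(515,560),(610,235))]
print('side rail +y',ang(p[0],p[1]),ang(p[3],p[2]),*p)
print('rail scene',ang(onz('scene',A(72,325),.02),onz('scene',A(455,180),.02)),onz('scene',A(72,325),.02),onz('scene',A(455,180),.02))
print('brass',tri((325.5,207),(214.1,244.5)))
for n,L in(('scene',((151,224.2),(124.2,228.2),(152.2,239.7),(124.2,243.7))),('side',((312.7,178.6),(320.6,170.1),(292.7,174.6),(301.1,166)))):
    for q in L: print(n,onz(n,q,.069).round(4))
```

```text
tab [0.57801455 0.0932546  0.174     ] [0.57154543 0.09855658 0.174     ] (array([0.5732061 , 0.09505135, 0.1714366 ]), np.float64(0.0010636807355405636))
scene plate [0.57561749 0.01809454 0.01      ] [0.80153222 0.05075069 0.01      ] [0.76337601 0.3320872  0.01      ] x ang 8.2 y ang 97.7
side rail +y 97.4 99.2 [0.58221899 0.00284719 0.02      ] [0.54502051 0.28745994 0.02      ] [0.53098788 0.29454628 0.02      ] [0.57786724 0.00480527 0.02      ]
rail scene 99.4 [0.56517186 0.02069975 0.02      ] [0.51921667 0.29931874 0.02      ]
brass (array([0.6333594 , 0.21476001, 0.08536537]), np.float64(0.005950155457563556))
scene [ 0.4893 -0.256   0.069 ]
scene [ 0.4783 -0.328   0.069 ]
scene [ 0.5613 -0.2673  0.069 ]
scene [ 0.5489 -0.3387  0.069 ]
side [ 0.4857 -0.2491  0.069 ]
side [ 0.4743 -0.3191  0.069 ]
side [ 0.5553 -0.2562  0.069 ]
side [ 0.5448 -0.3288  0.069 ]
```

Request:
step_arm(
  increments=[
    {"tx": -0.016, "ty": -0.009, "rz": 0.3, "fingers": 1},
    {"tx": -0.048, "ty": -0.028, "rz": 0.8, "fingers": 1},
    {"tx": -0.085, "ty": -0.049, "rz": 1.4, "fingers": 1},
    {"tx": -0.127, "ty": -0.074, "rz": 2.1, "fingers": 1},
    {"tx": -0.17, "ty": -0.099, "rz": 2.9, "fingers": 1},
    {"tx": -0.212, "ty": -0.124, "rz": 3.7, "fingers": 1},
    {"tx": -0.255, "ty": -0.148, "rz": 4.5, "fingers": 1},
    {"tx": -0.297, "ty": -0.173, "rz": 5.3, "fingers": 1},
    {"tx": -0.33, "ty": -0.192, "rz": 6.0, "fingers": 1},
    {"tx": -0.35, "ty": -0.204, "rz": 6.5, "fingers": 1},
  ],
)

```text
invalid input
```

```bash
cat >> h.py <<'E'
def goto(p,xang=None):
    "tool-frame increments to TCP p, tool x at world heading xang (deg), pointing down"
    from scipy.spatial.transform import Rotation as Ro
    s=ctrl.sense();R=np.array(s['ee_rot']);P=np.array(s['eef_pos'])
    print('t',round(s['time_s'],2),'pos',P.round(4),'xang',np.degrees(np.arctan2(R[1,0],R[0,0])).round(2),'F',np.round(s['ft_force'],1))
    print('shift',(R.T@(np.array(p)-P)).round(4))
    if xang is not None:
        a=np.radians(xang);x=np.array([np.cos(a),np.sin(a),0]);z=np.array([0,0,-1.]);T=np.c_[x,np.cross(z,x),z]
        print('turn',(Ro.from_matrix(R.T@T).as_rotvec(degrees=True)/8).round(3))
E
python3 -c "
from h import *
goto([.5805,.051,.23],98.3)"
```

```text
t 0.1 pos [0.1821 0.5185 0.2302] xang 160.64 F [-0.8 -0.6 -0.6]
shift [-0.5308 -0.309   0.0007]
turn [-1.400e-02  6.000e-03  7.793e+00]
```

Request:
step_arm(
  increments=[
    {"rx": 0, "ry": 0, "rz": 0.3, "tx": -0.016, "ty": -0.009, "tz": 0, "fingers": 1},
    {"rx": 0, "ry": 0, "rz": 0.8, "tx": -0.048, "ty": -0.028, "tz": 0, "fingers": 1},
    {"rx": 0, "ry": 0, "rz": 1.4, "tx": -0.085, "ty": -0.049, "tz": 0, "fingers": 1},
    {"rx": 0, "ry": 0, "rz": 2.1, "tx": -0.127, "ty": -0.074, "tz": 0, "fingers": 1},
    {"rx": 0, "ry": 0, "rz": 2.9, "tx": -0.17, "ty": -0.099, "tz": 0, "fingers": 1},
    {"rx": 0, "ry": 0, "rz": 3.7, "tx": -0.212, "ty": -0.124, "tz": 0, "fingers": 1},
    {"rx": 0, "ry": 0, "rz": 4.5, "tx": -0.255, "ty": -0.148, "tz": 0, "fingers": 1},
    {"rx": 0, "ry": 0, "rz": 5.3, "tx": -0.297, "ty": -0.173, "tz": 0, "fingers": 1},
    {"rx": 0, "ry": 0, "rz": 6.0, "tx": -0.33, "ty": -0.192, "tz": 0, "fingers": 1},
    {"rx": 0, "ry": 0, "rz": 6.5, "tx": -0.35, "ty": -0.204, "tz": 0, "fingers": 1},
  ],
)

```text
time_s: 1.1
eef_pos: [0.4462, 0.2079, 0.2306]
ee_rot: [[-0.314, 0.95, -0.001], [0.95, 0.314, -0.001], [-0.001, -0.001, -1.0]]
ft_force: [0.3, 1.1, -0.2]
finger_gap: 0.0
gripper_force: 0.0
```

```bash
python3 -c "
from h import *
goto([.5805,.051,.23],98.3)"
```

```text
t 1.1 pos [0.4462 0.2079 0.2306] xang 108.28 F [ 0.3  1.1 -0.2]
shift [-0.1911  0.0783  0.0007]
turn [-0.006  0.005  1.247]
```

Request:
step_arm(
  increments=[
    {"rx": 0, "ry": 0, "rz": 0.3, "tx": -0.03, "ty": 0.012, "tz": 0, "fingers": 1},
    {"rx": 0, "ry": 0, "rz": 0.6, "tx": -0.07, "ty": 0.029, "tz": 0, "fingers": 1},
    {"rx": 0, "ry": 0, "rz": 0.9, "tx": -0.11, "ty": 0.045, "tz": 0, "fingers": 1},
    {"rx": 0, "ry": 0, "rz": 1.1, "tx": -0.15, "ty": 0.061, "tz": 0, "fingers": 1},
    {"rx": 0, "ry": 0, "rz": 1.2, "tx": -0.18, "ty": 0.073, "tz": 0, "fingers": 1},
    {"rx": 0, "ry": 0, "rz": 1.2, "tx": -0.191, "ty": 0.078, "tz": 0, "fingers": 1},
    {"rx": 0, "ry": 0, "rz": 1.2, "tx": -0.191, "ty": 0.078, "tz": 0, "fingers": 1},
  ],
)

```text
time_s: 1.8
eef_pos: [0.5802, 0.0533, 0.2302]
ee_rot: [[-0.155, 0.988, -0.002], [0.988, 0.155, 0.0], [0.001, -0.002, -1.0]]
ft_force: [0.1, -0.7, 0.3]
finger_gap: -0.0
gripper_force: 0.0
```

Run:
```python
from h import *
goto([.5805,.051,.147],98.3)
im=ctrl.camera('wrist');cv2.imwrite('pics/w1.png',im[:,:,::-1])
```

```text
t 1.8 pos [0.5802 0.0533 0.2302] xang 98.93 F [ 0.1 -0.7  0.3]
shift [-0.0024  0.0001  0.0832]
turn [-0.014 -0.004  0.079]
```

View pics/w1.png

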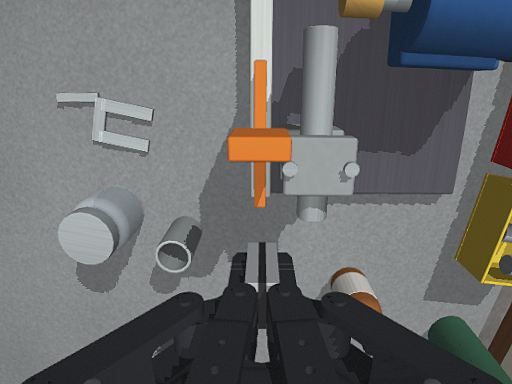

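```bash
cat >> h.py <<'E'
def wz(uv,z):
    s=ctrl.sense();c=ctrl.get_calibration('wrist');K=np.array([[c['fx'],0,c['cx']],[0,c['fy'],c['cy']],[0,0,1]])
    p=cv2.undistortPoints(np.array([[uv]],float),K,np.array(c['distortion']))[0,0]
    T=np.eye(4);T[:3,:3]=s['ee_rot'];T[:3,3]=s['eef_pos'];T=T@np.array(c['T_tool_cam'])
    d=T[:3,:3]@np.array([p[0],p[1],1]);o=T[:3,3];return o+d*(z-o[2])/d[2]
E
python3 - <<'E'
from h import *
im=cv2.imread('pics/w1.png')[:,:,::-1].copy()
print(im[124:166:2,245].tolist())
a=np.radians(8.3);F=np.array([[np.cos(a),np.sin(a),0],[-np.sin(a),np.cos(a),0],[0,0,1]])
for uv,z in(((260,128),.174),((260,152),.174),((260,161),.174),((229,145),.174),((291,145),.174),((266,62),.129),((266,207),.129),((360,5),.101),((262,243),.23)):
    X=wz(uv,z);print(uv,z,X.round(4),'fix-rot',(F@X).round(4))
p,q=wz((260,206),.129),wz((260,62),.129);print(np.degrees(np.arctan2(*(q-p)[1::-1])))
E
```

```text
[[95, 97, 99], [97, 104, 107], [157, 89, 41], [162, 88, 35], [165, 90, 39], [163, 86, 35], [174, 91, 38], [228, 135, 54], [224, 130, 53], [224, 130, 54], [225, 130, 53], [224, 129, 53], [224, 129, 54], [225, 128, 54], [225, 129, 54], [225, 128, 54], [225, 128, 54], [228, 128, 54], [191, 101, 38], [87, 93, 97], [99, 101, 102]]
(260, 128) 0.174 [0.5695 0.1101 0.174 ] fix-rot [0.5794 0.0267 0.174 ]
(260, 152) 0.174 [0.5718 0.0955 0.174 ] fix-rot [0.5796 0.012  0.174 ]
(260, 161) 0.174 [0.5727 0.0899 0.174 ] fix-rot [0.5797 0.0063 0.174 ]
(229, 145) 0.174 [0.5523 0.0968 0.174 ] fix-rot [0.5605 0.0161 0.174 ]
(291, 145) 0.174 [0.5899 0.1028 0.174 ] fix-rot [0.5986 0.0166 0.174 ]
(266, 62) 0.129 [0.567 0.151 0.129] fix-rot [0.5829 0.0676 0.129 ]
(266, 207) 0.129 [0.5845 0.0432 0.129 ] fix-rot [ 0.5846 -0.0417  0.129 ]
(360, 5) 0.101 [0.6311 0.2062 0.101 ] fix-rot [0.6542 0.113  0.101 ]
(262, 243) 0.23 [0.5784 0.0623 0.23  ] fix-rot [ 0.5813 -0.0218  0.23  ]
98.91408142234691
```

Request:
step_arm(
  increments=[
    {"rx": 0, "ry": 0, "rz": 0, "tx": 0, "ty": 0, "tz": 0.015, "fingers": 1},
    {"rx": 0, "ry": 0, "rz": 0, "tx": 0, "ty": 0, "tz": 0.04, "fingers": 1},
    {"rx": 0, "ry": 0, "rz": 0, "tx": 0, "ty": 0, "tz": 0.065, "fingers": 1},
    {"rx": 0, "ry": 0, "rz": 0, "tx": 0, "ty": 0, "tz": 0.08, "fingers": 1},
    {"rx": 0, "ry": 0, "rz": 0, "tx": 0, "ty": 0, "tz": 0.083, "fingers": 1},
    {"rx": 0, "ry": 0, "rz": 0, "tx": 0.01, "ty": 0, "tz": 0.083, "fingers": 1},
    {"rx": 0, "ry": 0, "rz": 0, "tx": 0.018, "ty": 0, "tz": 0.083, "fingers": 1},
    {"rx": 0, "ry": 0, "rz": 0, "tx": 0.025, "ty": 0, "tz": 0.083, "fingers": 1},
    {"rx": 0, "ry": 0, "rz": 0, "tx": 0.032, "ty": 0, "tz": 0.083, "fingers": 1},
    {"rx": 0, "ry": 0, "rz": 0, "tx": 0.04, "ty": 0, "tz": 0.083, "fingers": 1},
  ],
)

```text
time_s: 2.85
eef_pos: [0.5743, 0.0942, 0.1496]
ee_rot: [[-0.157, 0.988, 0.003], [0.988, 0.157, -0.001], [-0.001, 0.003, -1.0]]
ft_force: [1.8, -2.5, 1.1]
finger_gap: -0.0002
gripper_force: 1.0
```

Request:
step_arm(
  increments=[
    {"rx": 0, "ry": 0, "rz": 0, "tx": 0.008, "ty": 0, "tz": 0, "fingers": 1},
    {"rx": 0, "ry": 0, "rz": 0, "tx": 0.017, "ty": 0, "tz": 0, "fingers": 1},
    {"rx": 0, "ry": 0, "rz": 0, "tx": 0.026, "ty": 0, "tz": 0, "fingers": 1},
    {"rx": 0, "ry": 0, "rz": 0, "tx": 0.035, "ty": 0, "tz": 0, "fingers": 1},
    {"rx": 0, "ry": 0, "rz": 0, "tx": 0.044, "ty": 0, "tz": 0, "fingers": 1},
    {"rx": 0, "ry": 0, "rz": 0, "tx": 0.053, "ty": 0, "tz": 0, "fingers": 1},
    {"rx": 0, "ry": 0, "rz": 0, "tx": 0.062, "ty": 0, "tz": 0, "fingers": 1},
    {"rx": 0, "ry": 0, "rz": 0, "tx": 0.07, "ty": 0, "tz": 0, "fingers": 1},
    {"rx": 0, "ry": 0, "rz": 0, "tx": 0.076, "ty": 0, "tz": 0, "fingers": 1},
    {"rx": 0, "ry": 0, "rz": 0, "tx": 0.08, "ty": 0, "tz": 0, "fingers": 1},
  ],
)

```text
time_s: 3.85
eef_pos: [0.5608, 0.1736, 0.1482]
ee_rot: [[-0.158, 0.987, -0.0], [0.987, 0.158, 0.0], [0.0, -0.0, -1.0]]
ft_force: [1.3, -2.5, 0.0]
finger_gap: -0.0001
gripper_force: 0.9
```

Run:
```python
from h import *
goto([.56,.188,.147],98.6)
im=ctrl.camera('wrist');cv2.imwrite('pics/w2.png',im[:,:,::-1])
```

```text
t 3.85 pos [0.5608 0.1736 0.1482] xang 99.07 F [ 1.3 -2.5  0. ]
shift [0.0143 0.0015 0.0012]
turn [-0.002 -0.001  0.059]
```

View pics/w2.png

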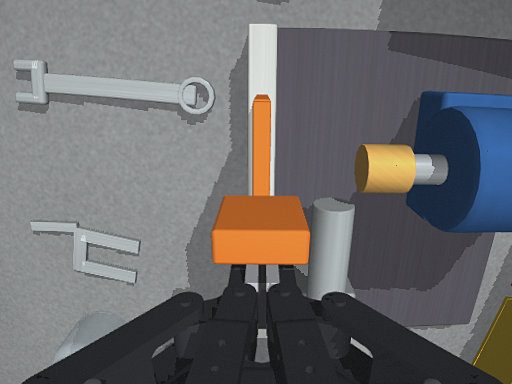

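Run:
```python
from h import *
a=np.radians(8.6);F=np.array([[np.cos(a),np.sin(a),0],[-np.sin(a),np.cos(a),0],[0,0,1]])
print('tcp',F@ctrl.sense()['eef_pos'])
for n,uv,z in(('saw',(385,168),.087),('saw',(362,168),.087),('tab',(261,230),.174),('tab',(261,264),.174),('railfar',(262,25),.02),('guardfar',(262,97),.129)):
    print(n,(F@wz(uv,z)).round(4))
```

```text
tcp [0.58028755 0.08831654 0.14815067]
saw [0.6601 0.1195 0.087 ]
saw [0.6449 0.1193 0.087 ]
tab [0.5798 0.1155 0.174 ]
tab [0.5799 0.1002 0.174 ]
railfar [0.5793 0.2143 0.02  ]
guardfar [0.5797 0.1643 0.129 ]
```

Request:
step_arm(
  increments=[
    {"rx": 0, "ry": 0, "rz": 0, "tx": 0.004, "ty": 0, "tz": 0, "fingers": 1},
    {"rx": 0, "ry": 0, "rz": 0, "tx": 0.008, "ty": 0, "tz": 0, "fingers": 1},
    {"rx": 0, "ry": 0, "rz": 0, "tx": 0.011, "ty": 0, "tz": 0, "fingers": 1},
    {"rx": 0, "ry": 0, "rz": 0, "tx": 0.012, "ty": 0, "tz": 0, "fingers": 1},
    {"rx": 0, "ry": 0, "rz": 0, "tx": 0.012, "ty": 0, "tz": 0, "fingers": 1},
    {"rx": 0, "ry": 0, "rz": 0, "tx": 0, "ty": 0, "tz": 0, "fingers": 1},
    {"rx": 0, "ry": 0, "rz": 0, "tx": -0.02, "ty": 0, "tz": -0.01, "fingers": 1},
    {"rx": 0, "ry": 0, "rz": 0, "tx": -0.04, "ty": 0, "tz": -0.05, "fingers": 1},
    {"rx": 0, "ry": 0, "rz": 0, "tx": -0.04, "ty": 0, "tz": -0.08, "fingers": 1},
    {"rx": 0, "ry": 0, "rz": 0, "tx": -0.04, "ty": 0, "tz": -0.08, "fingers": 1},
  ],
)

```text
time_s: 4.9
eef_pos: [0.5699, 0.1325, 0.2348]
ee_rot: [[-0.156, 0.988, 0.011], [0.988, 0.156, 0.002], [0.0, 0.011, -1.0]]
ft_force: [0.8, -0.8, 0.4]
finger_gap: -0.0005
gripper_force: 0.0
```

Run:
```python
from h import *
a=np.radians(8.6);F=np.array([[np.cos(a),np.sin(a),0],[-np.sin(a),np.cos(a),0],[0,0,1]])
goto([.4875,-.2525,.23])
im=ctrl.camera('wrist')
h=cv2.cvtColor(im,cv2.COLOR_RGB2HSV)
m,b=blobs(im,(5,150,205),(18,255,255),(150,0,330,300),80)
for st,c in b:print('bright orange',st,c,(F@wz(c,.174)).round(4))
m,b=blobs(im,(5,150,60),(18,255,255),(150,0,330,300),80);print('orange',b)
st=b[0][0];u=st[0]+st[2]/2
print('guard ends',(F@wz((262,st[1]),.129))[1],(F@wz((262,st[1]+st[3]),.129))[1])
for st,c in blobs(im,(15,80,90),(28,220,255),(310,0,420,230),80)[1]:print('brass',st,c,(F@wz((st[0]+st[2]/2,st[1]+st[3]/2),.088)).round(4))
```

```text
t 4.9 pos [0.5699 0.1325 0.2348] xang 98.95 F [ 0.8 -0.8  0.4]
shift [-0.3675 -0.1414  0.0032]
bright orange [224, 18, 64, 94, 2335] [255.7, 83.7] [0.5786 0.1283 0.174 ]
bright orange [253, 153, 9, 17, 105] [257.9, 162.1] [0.58  0.081 0.174]
orange [([223, 18, 66, 152, 3121], [255.7, 95.9])]
guard ends 0.17247035952191478 0.06423745433864449
brass [331, 78, 40, 38, 1304] [351.2, 96.5] [0.6591 0.1186 0.088 ]
```

Request:
step_arm(
  increments=[
    {"rx": 0, "ry": 0, "rz": 0, "tx": -0.02, "ty": -0.007, "tz": 0, "fingers": 1},
    {"rx": 0, "ry": 0, "rz": 0, "tx": -0.06, "ty": -0.02, "tz": 0, "fingers": 1},
    {"rx": 0, "ry": 0, "rz": 0, "tx": -0.105, "ty": -0.035, "tz": 0, "fingers": 1},
    {"rx": 0, "ry": 0, "rz": 0, "tx": -0.15, "ty": -0.05, "tz": 0, "fingers": 1},
    {"rx": 0, "ry": 0, "rz": 0, "tx": -0.195, "ty": -0.065, "tz": 0, "fingers": 1},
    {"rx": 0, "ry": 0, "rz": 0, "tx": -0.24, "ty": -0.08, "tz": 0, "fingers": 1},
    {"rx": 0, "ry": 0, "rz": 0, "tx": -0.285, "ty": -0.095, "tz": 0, "fingers": 1},
    {"rx": 0, "ry": 0, "rz": 0, "tx": -0.33, "ty": -0.11, "tz": 0, "fingers": 1},
    {"rx": 0, "ry": 0, "rz": 0, "tx": -0.37, "ty": -0.124, "tz": 0, "fingers": 1},
    {"rx": 0, "ry": 0, "rz": 0, "tx": -0.4, "ty": -0.134, "tz": 0, "fingers": 1},
  ],
)

```text
time_s: 5.95
eef_pos: [0.4962, -0.285, 0.2264]
ee_rot: [[-0.155, 0.988, -0.002], [0.988, 0.155, 0.002], [0.002, -0.002, -1.0]]
ft_force: [-0.3, -0.0, -0.6]
finger_gap: 0.0002
gripper_force: 0.0
```

Request:
step_arm(
  increments=[
    {"rx": 0, "ry": 0, "rz": 0, "tx": -0.018, "ty": -0.006, "tz": 0, "fingers": 1},
    {"rx": 0, "ry": 0, "rz": 0, "tx": -0.026, "ty": -0.009, "tz": 0, "fingers": 1},
    {"rx": 0, "ry": 0, "rz": 0, "tx": -0.026, "ty": -0.009, "tz": 0, "fingers": 1},
    {"rx": 0, "ry": 0, "rz": 0, "tx": -0.026, "ty": -0.009, "tz": 0, "fingers": 1},
  ],
)

```text
time_s: 6.35
eef_pos: [0.4934, -0.3085, 0.2281]
ee_rot: [[-0.159, 0.987, -0.0], [0.987, 0.159, 0.001], [0.001, 0.0, -1.0]]
ft_force: [0.1, -0.2, -0.4]
finger_gap: 0.0001
gripper_force: 0.0
```

Run:
```python
from h import *
im=ctrl.camera('wrist');cv2.imwrite('pics/w3.png',im[:,:,::-1])
G=None
for st,c in blobs(im,(45,80,50),(80,255,255),(0,0,512,384),60)[1]:
    X=wz((st[0]+st[2]/2,st[1]+st[3]/2),.070);print('green',st,c,X.round(4));G=X
goto([G[0],G[1],.1])
```

```text
green [246, 101, 33, 34, 882] [261.9, 117.8] [ 0.4858 -0.2563  0.07  ]
t 6.4 pos [ 0.4935 -0.3082  0.2283] xang 99.16 F [ 0.8 -0.  -0.2]
shift [0.0524 0.0006 0.1284]
```

View pics/w3.png

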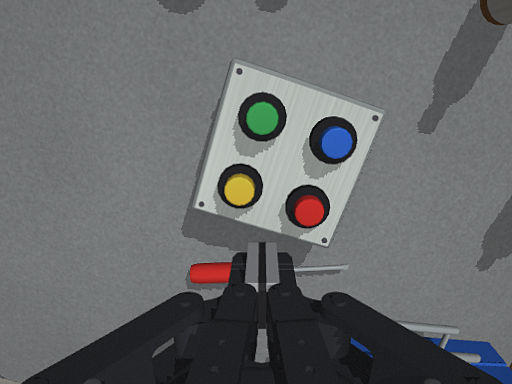

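Request:
step_arm(
  increments=[
    {"rx": 0, "ry": 0, "rz": 0, "tx": 0.015, "ty": 0, "tz": 0, "fingers": 1},
    {"rx": 0, "ry": 0, "rz": 0, "tx": 0.035, "ty": 0, "tz": 0, "fingers": 1},
    {"rx": 0, "ry": 0, "rz": 0, "tx": 0.05, "ty": 0.001, "tz": 0.01, "fingers": 1},
    {"rx": 0, "ry": 0, "rz": 0, "tx": 0.053, "ty": 0.001, "tz": 0.04, "fingers": 1},
    {"rx": 0, "ry": 0, "rz": 0, "tx": 0.053, "ty": 0.001, "tz": 0.075, "fingers": 1},
    {"rx": 0, "ry": 0, "rz": 0, "tx": 0.053, "ty": 0.001, "tz": 0.105, "fingers": 1},
    {"rx": 0, "ry": 0, "rz": 0, "tx": 0.053, "ty": 0.001, "tz": 0.125, "fingers": 1},
    {"rx": 0, "ry": 0, "rz": 0, "tx": 0.053, "ty": 0.001, "tz": 0.136, "fingers": 1},
    {"rx": 0, "ry": 0, "rz": 0, "tx": 0.053, "ty": 0.001, "tz": 0.138, "fingers": 1},
    {"rx": 0, "ry": 0, "rz": 0, "tx": 0.053, "ty": 0.001, "tz": 0.138, "fingers": 1},
  ],
)

```text
time_s: 7.4
eef_pos: [0.4862, -0.2567, 0.0911]
ee_rot: [[-0.158, 0.987, 0.001], [0.987, 0.158, -0.0], [-0.001, 0.001, -1.0]]
ft_force: [0.2, -0.8, 0.4]
finger_gap: -0.0003
gripper_force: 0.0
```

Request:
step_arm(
  increments=[
    {"rx": 0, "ry": 0, "rz": 0, "tx": 0, "ty": 0, "tz": 0.003, "fingers": 1},
    {"rx": 0, "ry": 0, "rz": 0, "tx": 0, "ty": 0, "tz": 0.006, "fingers": 1},
    {"rx": 0, "ry": 0, "rz": 0, "tx": 0, "ty": 0, "tz": 0.009, "fingers": 1},
    {"rx": 0, "ry": 0, "rz": 0, "tx": 0, "ty": 0, "tz": 0.012, "fingers": 1},
    {"rx": 0, "ry": 0, "rz": 0, "tx": 0, "ty": 0, "tz": 0.012, "fingers": 1},
    {"rx": 0, "ry": 0, "rz": 0, "tx": 0, "ty": 0, "tz": 0.012, "fingers": 1},
  ],
)

```text
time_s: 8.0
eef_pos: [0.4856, -0.2573, 0.0781]
ee_rot: [[-0.157, 0.988, -0.0], [0.988, 0.157, 0.0], [0.0, -0.0, -1.0]]
ft_force: [0.5, 0.2, 0.3]
finger_gap: -0.0002
gripper_force: 0.0
```

Now 3.1 mm above the cap; press in small steps.

Request:
step_arm(
  increments=[
    {"rx": 0, "ry": 0, "rz": 0, "tx": 0, "ty": 0, "tz": 0.002, "fingers": 1},
    {"rx": 0, "ry": 0, "rz": 0, "tx": 0, "ty": 0, "tz": 0.004, "fingers": 1},
    {"rx": 0, "ry": 0, "rz": 0, "tx": 0, "ty": 0, "tz": 0.006, "fingers": 1},
    {"rx": 0, "ry": 0, "rz": 0, "tx": 0, "ty": 0, "tz": 0.008, "fingers": 1},
    {"rx": 0, "ry": 0, "rz": 0, "tx": 0, "ty": 0, "tz": 0.0095, "fingers": 1},
    {"rx": 0, "ry": 0, "rz": 0, "tx": 0, "ty": 0, "tz": 0.0095, "fingers": 1},
    {"rx": 0, "ry": 0, "rz": 0, "tx": 0, "ty": 0, "tz": 0.0095, "fingers": 1},
  ],
)

```text
time_s: 8.7
eef_pos: [0.4859, -0.2574, 0.0693]
ee_rot: [[-0.157, 0.988, 0.001], [0.988, 0.157, -0.0], [-0.0, 0.0, -1.0]]
ft_force: [-1.0, 1.4, 4.6]
finger_gap: 0.0005
gripper_force: 2.3
```

Request:
step_arm(
  increments=[
    {"rx": 0, "ry": 0, "rz": 0, "tx": 0, "ty": 0, "tz": 0.001, "fingers": 1},
    {"rx": 0, "ry": 0, "rz": 0, "tx": 0, "ty": 0, "tz": 0.002, "fingers": 1},
    {"rx": 0, "ry": 0, "rz": 0, "tx": 0, "ty": 0, "tz": 0.002, "fingers": 1},
    {"rx": 0, "ry": 0, "rz": 0, "tx": 0, "ty": 0, "tz": 0.002, "fingers": 1},
  ],
)

```text
time_s: 9.1
eef_pos: [0.4859, -0.2574, 0.0672]
ee_rot: [[-0.157, 0.988, 0.001], [0.988, 0.157, -0.0], [-0.0, 0.0, -1.0]]
ft_force: [-1.3, 1.1, 4.8]
finger_gap: 0.0001
gripper_force: 2.8
```

Request:
step_arm(
  increments=[
    {"rx": 0, "ry": 0, "rz": 0, "tx": 0, "ty": 0, "tz": 0.0005, "fingers": 1},
    {"rx": 0, "ry": 0, "rz": 0, "tx": 0, "ty": 0, "tz": 0.001, "fingers": 1},
    {"rx": 0, "ry": 0, "rz": 0, "tx": 0, "ty": 0, "tz": 0.001, "fingers": 1},
  ],
)

```text
time_s: 9.4
eef_pos: [0.4859, -0.2574, 0.0668]
ee_rot: [[-0.157, 0.988, 0.001], [0.988, 0.157, -0.0], [-0.001, 0.001, -1.0]]
ft_force: [-1.3, 2.0, 7.6]
finger_gap: -0.0003
gripper_force: 4.1
```

Fully down at 7.6 N. Release and retreat.

Request:
step_arm(
  increments=[
    {"rx": 0, "ry": 0, "rz": 0, "tx": 0, "ty": 0, "tz": -0.004, "fingers": 1},
    {"rx": 0, "ry": 0, "rz": 0, "tx": 0, "ty": 0, "tz": -0.012, "fingers": 1},
    {"rx": 0, "ry": 0, "rz": 0, "tx": 0, "ty": 0, "tz": -0.03, "fingers": 1},
    {"rx": 0, "ry": 0, "rz": 0, "tx": 0, "ty": 0, "tz": -0.06, "fingers": 1},
    {"rx": 0, "ry": 0, "rz": 0, "tx": 0, "ty": 0, "tz": -0.1, "fingers": 1},
    {"rx": 0, "ry": 0, "rz": 0, "tx": 0, "ty": 0, "tz": -0.14, "fingers": 1},
    {"rx": 0, "ry": 0, "rz": 0, "tx": 0, "ty": 0, "tz": -0.16, "fingers": 1},
    {"rx": 0, "ry": 0, "rz": 0, "tx": 0, "ty": 0, "tz": -0.165, "fingers": 1},
    {"rx": 0, "ry": 0, "rz": 0, "tx": 0, "ty": 0, "tz": -0.165, "fingers": 1},
    {"rx": 0, "ry": 0, "rz": 0, "tx": 0, "ty": 0, "tz": -0.165, "fingers": 1},
  ],
)

```text
time_s: 10.4
eef_pos: [0.4849, -0.2567, 0.2283]
ee_rot: [[-0.157, 0.988, -0.003], [0.988, 0.157, 0.002], [0.003, -0.003, -1.0]]
ft_force: [-0.4, -0.3, -0.5]
finger_gap: -0.0004
gripper_force: 0.0
```

Run:
```python
from h import *
im=ctrl.camera('side');cv2.imwrite('pics/side2.png',im[:,:,::-1])
print(ctrl.sense()['eef_pos'],ctrl.sense()['ft_force'])
```

```text
[ 0.48482048 -0.25667156  0.22805974] [-0.12467626  0.84110128 -0.19380755]
```

View pics/side2.png

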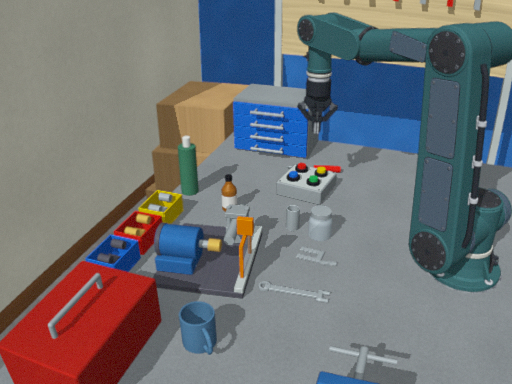

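The tab (245,226) stands in front of the saw (210,244), the green button (313,180) is up, the loose things are where they were, and the arm is clear.

```bash
python3 -c "
from station import ctrl
print(ctrl.hand_in())"
```

```text
the job is handed in; nothing more can be done
None
```

I pushed the guard in front of the hole saw (tab and saw within about 1 mm along the track), pressed the green button fully down at about 8 N and let it come up, then backed the arm clear and handed the job in; no verdict was returned.

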